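Set the plate nest's jaw to the gauge pointer by its thumbwheel, then lock it

TASK

With a fingertip, roll the knurled thumbwheel of the plate nest until the sliding jaw's closing face lines up with the tip of the gauge pointer, then press the lock lever down flat. Move the jaw only through the wheel: do not push the jaw or the pointer, grip or lift nothing, and leave the other things on the bench where they are. Finish clear of everything.

Things in the scene. Friction and masses are not known exactly. Their poses are not given: they have to be found in the camera images.
- nest: Plate nest, fixed: light grey metal base 200 (x) x 300 (y) x 12 mm. Origin: centre of its underside; z up. On its robot side (-x): thumbwheel (+y half) and lock lever (-y half). On its far side: sliding jaw (+y) and fixed fence (-y; a dark grey 100 x 12 mm wall, top 52 mm above the bench, inner face at y = -90 mm). The gap between jaw and fence closes as the jaw moves along -y.
- jaw: Sliding jaw, a dark grey wall 88 (x) x 18 (y) mm, top 53 mm above the bench, parallel to the fence. Origin: on its closing face (the -y face, towards the fence), mid-length, 12 mm above the bench; axes as the nest's. It travels up to 55 mm from its start along the nest's -y, geared to the wheel.
- jaw_edge (a point): The jaw's closing face at its far (+x) end, at its top, 53 mm above the bench; axes as the nest's. This edge is what must line up with the pointer.
- gauge_mark (a point): Tip of the gauge pointer's nib, 36 mm above the bench; axes as the nest's. A dark steel slider, 20 mm long, on the rail along the nest's far (+x) edge; its nib points to -x, at the jaw. At the start it lies 14 to 38 mm from jaw_edge along the nest's -y; the jaw is set when both have the same y in the nest's axes. A push can shift it: leave it.
- wheel_hub (a point): Centre of the knurled steel thumbwheel: radius 40 mm, 36 mm wide, axle along the nest's x, at nest (-55, 65) mm, 54 mm above the bench. The point turns with the wheel. Grey cheeks, 22 to 30 mm either side of its middle along x, reach 68 mm above the bench.
- wheel_top (a point): Topmost point of the wheel's rim, 94 mm above the bench (fixed to the nest, does not turn). Rolling the top towards the nest's -y closes the jaw (along -y), towards +y opens it: 0.4 mm of jaw per 1 mm of rim travel. It stays where left and needs about 2 N along the rim; a fingertip pressed on it with 5 to 15 N does not slip. Takes one to several strokes.
- lever (a joint): Lock lever angle, rad: starts 0 to 0.1, grows as pressed down, stops at 0.5 (flat). Black bar 22 mm wide (x), 8 mm thick, reaching 71 mm from its pivot at nest (-55, -25) mm, 28 mm above the bench, axle along the nest's x. It points to the nest's -y and up by (0.5 - value) rad; flat, its upper face is 32 mm above the bench. Takes 2 N at its end; stays where left.
- lever_end (a point): Middle of the lever's free end, 71 mm from the pivot on the bar's centre line.
- microplate: Bystander, loose, origin at the centre of its underside: clear flat plate, 86 x 128 x 13 mm.
- tube_rack: Bystander, loose, origin at the centre of its underside: white tube rack, 50 x 100 x 52 mm.
- vial_short: Bystander, loose, origin at the centre of its underside: amber vial with a white cap, 24 mm across, 42 mm tall, standing on the corner of the nest's base beyond the lever's free end.
- vial_tall: Bystander, loose, origin at the centre of its underside: amber vial with a black cap, 28 mm across, 60 mm tall, near the wheel's end of the nest.
- pen: Bystander, loose, origin at the centre of its underside: white marker pen, 120 mm long along its y, 12 mm thick, lying on the robot's side of the nest.
- tip_box: Bystander, loose, origin at the centre of its underside: green pipette-tip box, 122 x 87 x 61 mm.
- dish: Bystander, loose, origin at the centre of its underside: shallow round dish, 90 mm across, 15 mm tall.

How it is judged:
On the way, in this order (a step that is already met when the one before it is completed fails the run):
1. the jaw's face is rolled level with the gauge pointer and at rest while the lever is still up (y of jaw_edge in the frame of gauge_mark between -0.002 and 0.002 m and linear speed of jaw below 0.004 m/s and value of joint lever below 0.25 rad), for 0.3 s.
2. the lock lever is pressed down flat (value of joint lever above 0.42 rad), for 0.2 s.
At the end, for the whole second after the job is handed in: The jaw's closing face is within 2 mm of the gauge pointer's tip along the slide and at rest, and the lock lever is flat (within 0.08 rad of its stop) (y of jaw_edge in the frame of gauge_mark between -0.002 and 0.002 m and linear speed of jaw below 0.004 m/s and value of joint lever above 0.42 rad); the robot touches nothing.
It fails at once if the jaw is pushed directly (over 2 N) instead of being moved by the wheel (contact force between any of the fingers, the arm and jaw above 2 N).
It fails at once if the gauge pointer is shifted by more than 2 mm (distance of gauge_mark from where it was at the start of the episode above 0.002 m).
It fails at once if a bystander is moved more than 15 mm or lifted (distance of any of microplate, tube_rack, vial_short, vial_tall, pen, tip_box, dish from where it was at the start of the episode above 0.015 m).
It also fails if it takes over 54 s, if anything falls off the work surface, if the arm or the gripper's body presses on something with over 40 N, if the wrist force passes 120 N, or if a joint passes its speed limit or range.

ROBOT

A 7-joint arm with a two-finger parallel gripper is mounted at the origin on the work surface. World frame = base frame: x ahead of the robot, y to its left, z up, the work surface at z = 0. Lengths are in m, angles in rad, forces in N, time in s.
With the tool pointing down it reaches from about 0.4 to 0.875 m from the base axis. Payload 19.3 kg.
Tool frame: the origin (TCP) lies on the centre line of the jaws, within the pads' length; the fingertips stand 14 mm ahead of it and the grasp point (between the pads) lies 5 mm behind it; x points along the fingers, y is the direction in which the jaws open and shut, and the axes are right-handed (so a half turn about x gives the same grasp; the last joint's range is limited). The gripper opens to 85 mm and grips with 20 to 120 N. Pads are 22 mm wide; open, the fingers measure 114 mm over their backs; the gripper's body (76 mm by 85 mm) begins 54 mm behind the grasp point. The pads swing forward as they close: fully open they stand 13 mm farther back than shut.
Start: joints at [1.185, 0.521, -0.036, 1.599, 0.021, 1.021, -0.113], TCP at [0.194, -0.594, 0.245] pointing down, gripper open.
Joint ranges: [-2.91, 2.91], [-0.3, 2.13], [-1.5, 1.42], [0.17, 2.43], [-1.26, 4.41], [0.16, 1.93], [-2.52, 2.52]. Speed limits (rad/s): [1.89, 1.89, 2.39, 2.39, 3.01, 3.01, 3.01].

INTERFACE

Orientations are given as [roll, pitch, yaw] about the fixed x, y, z axes, in that order (R = Rz(yaw) Ry(pitch) Rx(roll)).
In Python, from workcell import monitor, optics, bot gives the robot as it stands.
- The arm moves only by the tool arm_command, never from a script. Its arguments are lists of equal length, an entry for each row: "delta_pos": the shift along the tool's x, y, z as a fraction of full scale, a list of three; "rotation": the turn, a rotation vector about the tool's x, y, z as a fraction of full scale, a list of three. In form: {"delta_pos": [[dx, dy, dz], ...], "rotation": [[wx, wy, wz], ...]}. A call has 1 to 10 rows; each row shifts and turns the pose as measured when the row begins, along the tool's axes as they then stand; what a row does not reach is not made up. Full scale, the value 1, is 30 mm for a shift and 6 degrees for a turn. A row lasts 1/10 s, in which the tool goes at most 50 mm and 8.59 degrees, less where a joint would pass 70% of its speed; a pose out of reach is approached as far as the arm can. A call with a number of a shift or a turn outside -1 to 1 is refused whole. A call with a gripper value outside its range is refused whole. "gripper" is the closure, from -1 (fully open) to 1 (shut), so that 0 is half open, set as the call begins (left out, the last holds). The fingers move at their own pace and stop on an object; "grip_force" is the grip in N (left out, the last holds). Time passes only in rows, so rows that do not move let the fingers close. It gives the time, the measured TCP pose, the force and the opening at its end, in the units of the state.
- monitor.observe(): the state, without advancing time (a new reading comes with each control period).
- optics.grab_frame(name): name is "scene" or "top"; returns the picture (480x640x3 uint8, red, green, blue); there is no depth.
- optics.camera_params(name): a dict with "fx", "fy", "cx", "cy" (pixels), "dist_coeffs" ([k1, k2, p1, p2, k3] as OpenCV has them; the pictures are not rectified), "origin" and "rotation" of the camera in the world. Camera axes: x right, y down, z forward; pixel columns grow to the right and rows downward; lengths in m; the calibration is good to about 2 mm. A picture is of the moment at which its call begins. camera_params takes no time and is no camera call.
- bot.job_done(): hands the job in, once; it reports no verdict.
The state is a dict: "clock": time; "qpos": joint angles; "qd": joint speeds; "joint_efforts": joint torques, N m; "position": TCP position; "tool_rot": TCP orientation; "force": force on the tool from outside, world axes, zero at the start; "moment": the same for the moment, N m; "grip_width": finger opening in m.
Only numpy, scipy, OpenCV 4.12 (cv2) and the standard library are available. Lean on these libraries where they do the work, as an engineer would, in place of code of your own. Each camera call takes 0.05 s, during which the arm holds its last target. There are 200 camera calls.

## Working session

There is one attempt and no reset: what is moved stays moved. The work goes in short steps, Python scripts to look and compute and a tool call to move; the robot and the scene stay as the last step left them, time stands still between calls to the robot, and variables do not carry over. Pictures are saved under pics/ and viewed, about 8 in all and at most 12, crops included, and the job is handed in when it is done.

Besides the shell and the picture viewer there is one more tool, called as name(argument=value, ...), one argument or row to a line, values as JSON. arm_command: Moves the arm, as the interface text tells. Its arguments: {"type":"object","properties":{"delta_pos":{"type":"array","items":{"type":"array","items":{"type":"number"}}},"rotation":{"type":"array","items":{"type":"array","items":{"type":"number"}}},"gripper":{"type":"number"},"grip_force":{"type":"number"}},"required":["delta_pos","rotation"]}

```bash
mkdir -p pics; ls; python3 - <<'E'
from workcell import monitor, optics, bot
import cv2
for n in("scene","top"):
    cv2.imwrite(f"pics/{n}0.png",optics.grab_frame(n)[:,:,::-1]); print(n,optics.camera_params(n))
print(monitor.observe())
E
```

```text
pics
scene {'fx': 535.7714783935103, 'fy': 535.7714783935103, 'cx': 323.9127794866938, 'cy': 243.20593134922962, 'dist_coeffs': array([-0.13663896,  0.        ,  0.        ,  0.        ,  0.        ]), 'origin': array([ 1.13184204, -0.11001117,  0.74431794]), 'rotation': array([-2.47938089,  0.00721931,  1.3064096 ])}
top {'fx': 487.1855764150225, 'fy': 487.1855764150225, 'cx': 314.69913438863097, 'cy': 237.27499527006864, 'dist_coeffs': array([-0.05817543,  0.        ,  0.        ,  0.        ,  0.        ]), 'origin': array([0.534086  , 0.02825563, 0.85564527]), 'rotation': array([-3.05218549e+00,  2.08226771e-04, -1.57306727e+00])}
{'clock': 0.1, 'qpos': array([ 1.18481621,  0.52195392, -0.03634045,  1.59993593,  0.02119357,
        1.0211142 , -0.11281758]), 'qd': array([-1.57760138e-03,  5.82608872e-05, -1.37943589e-03, -9.04877719e-04,
       -9.30422159e-04, -5.99264263e-04,  7.96818329e-04]), 'joint_efforts': array([ 4.74570435e-03, -9.28490353e+01,  1.98455192e+00, -3.70532370e+01,
        1.80281710e-02,  5.30918391e-03,  1.78272535e-05]), 'position': array([ 0.1939872 , -0.59383121,  0.24478883]), 'tool_rot': array([-1.51216618,  1.56976959,  1.94518568]), 'force': array([-0.28706559, -0.39046011,  0.9729312 ]), 'moment': array([-0.01282304,  0.0157401 , -0.00754479]), 'grip_width': 0.08570507985835753}
```

View pics/top0.png

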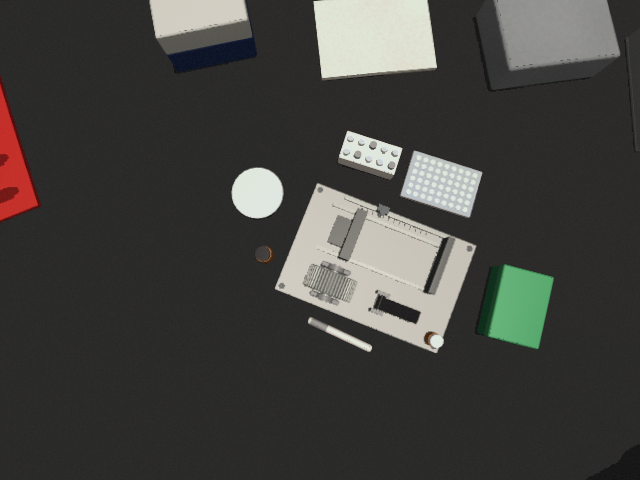

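View pics/scene0.png

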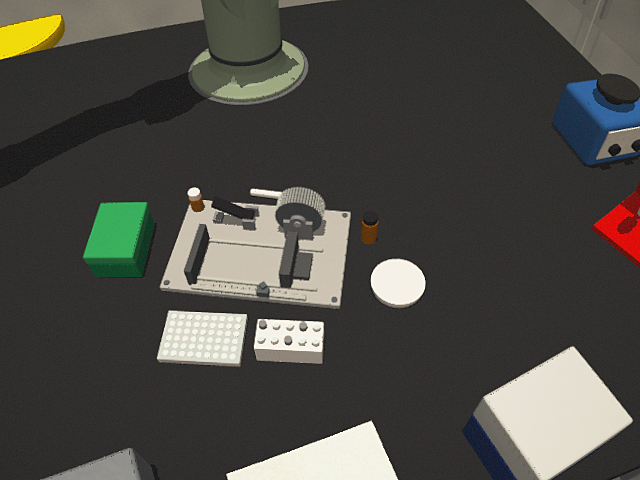

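```bash
cat > h.py <<'E'
import numpy as np, cv2
from scipy.spatial.transform import Rotation as R
from scipy.optimize import least_squares
from workcell import monitor, optics, bot
def proj(n,P):
    c=optics.camera_params(n); Rw=R.from_euler('xyz',c['rotation']).as_matrix()
    K=np.array([[c['fx'],0,c['cx']],[0,c['fy'],c['cy']],[0,0,1]])
    X=(np.atleast_2d(P)-c['origin'])@Rw
    return cv2.projectPoints(X,np.zeros(3),np.zeros(3),K,c['dist_coeffs'])[0][:,0]
def ray(n,uv):
    c=optics.camera_params(n); Rw=R.from_euler('xyz',c['rotation']).as_matrix()
    K=np.array([[c['fx'],0,c['cx']],[0,c['fy'],c['cy']],[0,0,1]])
    p=cv2.undistortPoints(np.array(uv,float).reshape(-1,1,2),K,c['dist_coeffs'])[:,0]
    return c['origin'],np.c_[p,np.ones(len(p))]@Rw.T
def onz(n,uv,z):
    o,d=ray(n,uv); return o+d*((z-o[2])/d[:,2])[:,None]
def n2w(p,P): # nest pose (x,y,yaw)
    P=np.atleast_2d(P); c,s=np.cos(p[2]),np.sin(p[2])
    return np.c_[p[0]+c*P[:,0]-s*P[:,1],p[1]+s*P[:,0]+c*P[:,1],P[:,2]]
def w2n(p,P):
    P=np.atleast_2d(P); c,s=np.cos(p[2]),np.sin(p[2]); d=P[:,:2]-p[:2]
    return np.c_[c*d[:,0]+s*d[:,1],-s*d[:,0]+c*d[:,1],P[:,2]]
def crop(img,x0,y0,w,h,k,f):
    cv2.imwrite(f,cv2.resize(img[y0:y0+h,x0:x0+w,::-1],None,fx=k,fy=k,interpolation=cv2.INTER_CUBIC))
E
python3 - <<'E'
from h import *
T=np.array([[319,184],[475,245],[437,352],[276,289]],float)
C=np.array([[.1,.15,.012],[.1,-.15,.012],[-.1,-.15,.012],[-.1,.15,.012]])
S=np.array([[340,307],[162,290],[185,202],[351,212]],float)
print(onz('top',T,.012)); print(onz('scene',S,.012))
f=lambda p:np.r_[(proj('top',n2w(p,C))-T).ravel(),(proj('scene',n2w(p,C))-S).ravel()]
r=least_squares(f,[.55,0,-.35]); print(r.x,r.fun.round(1))
a=optics.grab_frame('top');b=optics.grab_frame('scene')
cv2.imwrite('pics/t_raw.png',a[:,:,::-1]);cv2.imwrite('pics/s_raw.png',b[:,:,::-1])
crop(a,272,178,208,178,3.8,'pics/t1.png') if 0 else crop(a,275,178,200,150,4,'pics/t1.png')
crop(b,155,180,200,150,4,'pics/s1.png')
E
```

```text
[[ 0.70368145  0.02048922  0.012     ]
 [ 0.59552341 -0.25178408  0.012     ]
 [ 0.41177238 -0.18095407  0.012     ]
 [ 0.52033711  0.0951801   0.012     ]]
[[ 0.71018695  0.02514071  0.012     ]
 [ 0.6025441  -0.2487166   0.012     ]
 [ 0.41582943 -0.19059651  0.012     ]
 [ 0.52307938  0.10029063  0.012     ]]
[ 0.55990039 -0.07870398 -0.3680773 ] [-2.7 -2.   1.5 -2.1  1.  -0.5 -1.2 -0.1 -0.5 -1.6 -3.7 -0.9  4.  -2.1
 -2.  -0.7]
```

View pics/t1.png

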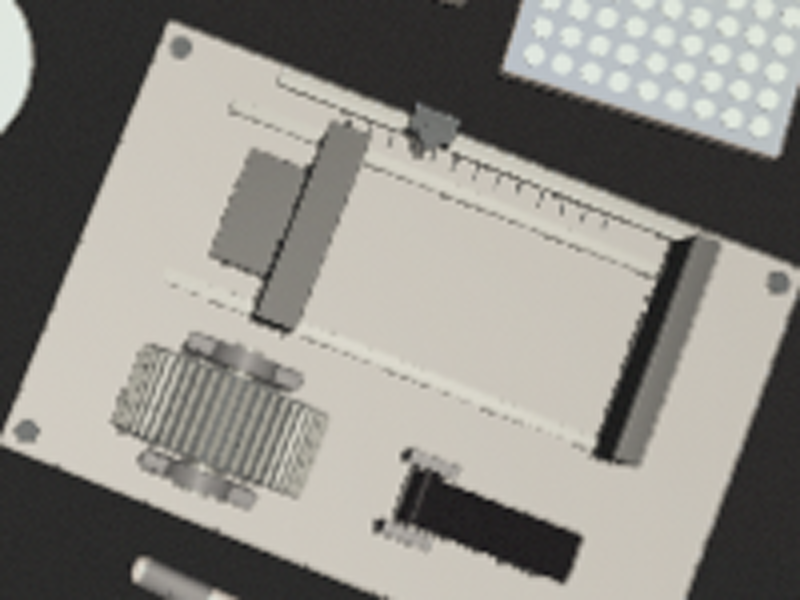

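View pics/s1.png

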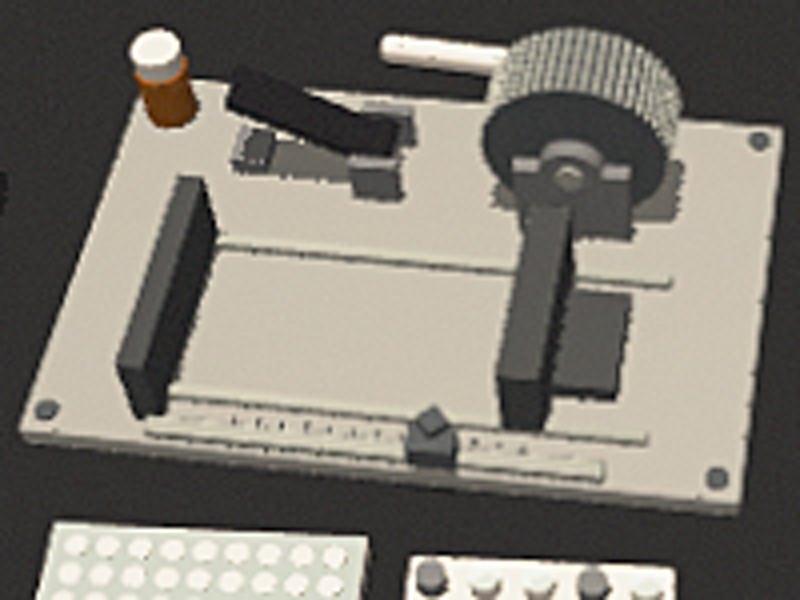

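```bash
cat >> h.py <<'E'
def avg(n,k=4): return np.mean([optics.grab_frame(n) for _ in range(k)],0).astype(np.uint8)
def tile(img,x0,y0,w=40,h=30,k=10):
    t=cv2.resize(img[y0:y0+h,x0:x0+w,::-1],None,fx=k,fy=k,interpolation=cv2.INTER_CUBIC)
    return np.clip(t.astype(float)*1.5,0,255).astype(np.uint8)
def quad(f,tiles): cv2.imwrite(f,np.vstack([np.hstack(tiles[:2]),np.hstack(tiles[2:])]))
E
python3 - <<'E'
from h import *
a=avg('top');b=avg('scene')
quad('pics/q1.png',[tile(a,358,198),tile(b,250,262),tile(a,430,222),tile(b,170,262)])
E
```

```text
(no output)
```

View pics/q1.png

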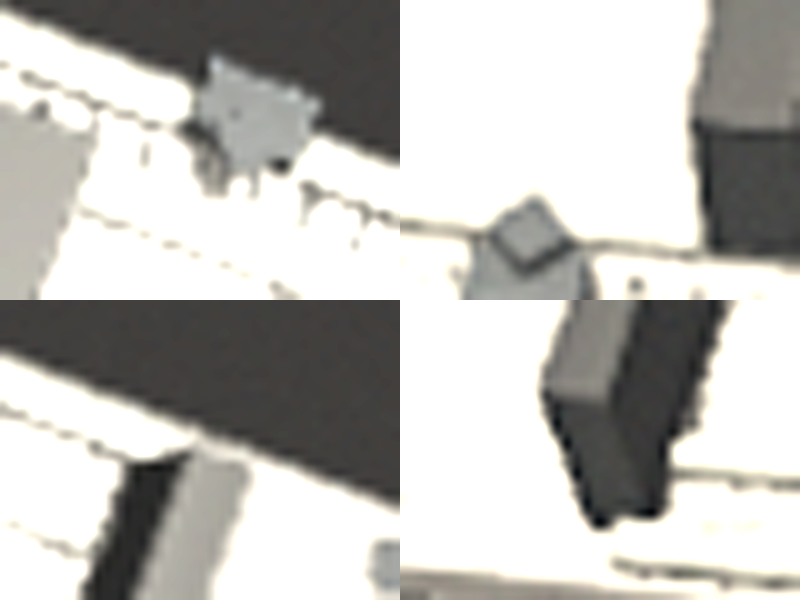

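```bash
python3 - <<'E'
from h import *
C=np.array([[.1,.15,.012],[.1,-.15,.012],[-.1,-.15,.012],[-.1,.15,.012]])
T=np.array([[317.1,182.6],[474.8,244.8],[437,352],[274.8,287.6]])
S=np.array([[340,304.3],[160.1,287.6],[201,199.6],[350.1,211.6]])
for n,V,fe,j,g in(('top',T,[449.05,236.05],[367.35,209.35],[[381.8,214.7],[380.5,215]]),('scene',S,[190.55,271.75],[279.25,273.75],[[262.85,281.05]])):
    r=least_squares(lambda p:(proj(n,n2w(p,C))-V).ravel(),[.55,-.08,-.37]);p=r.x
    print(n,p,r.fun.round(1)); print(' fence',w2n(p,onz(n,[fe],.052))*1e3,'jaw',w2n(p,onz(n,[j],.053))*1e3,'nib',w2n(p,onz(n,g,.036))*1e3)
E
```

```text
top [ 0.55920226 -0.07786116 -0.37812097] [-0.5 -0.7  1.5 -0.5 -0.3  0.5 -0.7  0.6]
 fence [[ 88.39052402 -91.24233383  52.        ]] jaw [[79.91044386 51.54101355 53.        ]] nib [[83.39998988 24.60664509 36.        ]
 [82.10612514 26.4816148  36.        ]]
scene [ 0.55925386 -0.07224722 -0.39589369] [ 1.3  1.9  1.2 -1.9 -6.6 -2.1  3.5  0.6]
 fence [[ 92.09472679 -92.6599047   52.        ]] jaw [[78.2446873  48.75175674 53.        ]] nib [[84.1075488  21.92940562 36.        ]]
```

```bash
cat >> h.py <<'E'
C4=np.array([[.1,.15,.012],[.1,-.15,.012],[-.1,-.15,.012],[-.1,.15,.012]])
NEST=np.array([.5595,-.077,-.380])
def st():
    s=monitor.observe(); Rt=R.from_euler('xyz',s['tool_rot']); return s,np.array(s['position']),Rt
def plan(target_nest,yx=None):
    "total shift in tool axes (units of 30mm) and turn (units of 6deg) to put TCP at nest point, tool x down, tool y along nest +y"
    s,p,Rt=st(); t=n2w(NEST,target_nest)[0]; yaw=NEST[2]
    print('tcp nest',(w2n(NEST,p)[0]*1e3).round(1),'clk',s['clock'],'F',np.round(s['force'],1),'w',round(s['grip_width'],4))
    ny=np.array([-np.sin(yaw),np.cos(yaw),0])
    for sg in(1,-1):
        x=np.array([0,0,-1.]);y=sg*ny;M=R.from_matrix(np.c_[x,y,np.cross(x,y)])
        print(' y sign',sg,'rot/6deg',((Rt.inv()*M).as_rotvec()/np.radians(6)).round(2))
    print(' shift/30mm',(Rt.inv().apply(t-p)/.03).round(2)); print(Rt.as_matrix().round(2))
E
python3 - <<'E'
from h import *
n='scene';V=np.array([[340,304.3],[160.1,287.6],[191,199.3],[350.1,211.6]])
r=least_squares(lambda p:(proj(n,n2w(p,C4))-V).ravel(),[.55,-.08,-.37]);p=r.x
print(p,r.fun.round(1),w2n(p,onz(n,[[190.55,271.75]],.052)),w2n(p,onz(n,[[279.25,273.75]],.053)),w2n(p,onz(n,[[262.85,281.05]],.036)))
plan([-.055,.08,.17])
E
```

```text
[ 0.55865147 -0.07615268 -0.37424863] [ 0.4  0.6 -0.5  0.1 -0.3 -0.5  0.3 -0.6] [[ 0.08920065 -0.09077609  0.052     ]] [[0.07841448 0.0509022  0.053     ]] [[0.08369544 0.02395924 0.036     ]]
tcp nest [-147.6 -615.7  245.3] clk 0.6 F [ 1.5 -0.5  1.1] w 0.0852
 y sign 1 rot/6deg [-23.36  -0.     0.  ]
 y sign -1 rot/6deg [6.64 0.   0.  ]
 shift/30mm [  2.51 -15.82 -17.23]
[[-0.    0.31 -0.95]
 [ 0.   -0.95 -0.31]
 [-1.   -0.   -0.  ]]
```

arm_command(
  delta_pos=[
    [0,-0.9,-0.98],
    [0,-0.9,-0.98],
    [0,-0.9,-0.98],
    [0,-0.9,-0.98],
    [0,-0.9,-0.98],
    [0,-0.9,-0.98],
    [0,-0.9,-0.98],
    [0,-0.9,-0.98],
    [0,-0.9,-0.98],
    [0,-0.9,-0.98],
  ],
  rotation=[
    [0,0,0],
    [0,0,0],
    [0,0,0],
    [0,0,0],
    [0,0,0],
    [0,0,0],
    [0,0,0],
    [0,0,0],
    [0,0,0],
    [0,0,0],
  ],
  gripper=1,
  grip_force=20,
)

```text
clock: 1.6
position: [0.3937, -0.2379, 0.245]
tool_rot: [1.553, 1.567, -1.282]
force: [0.1, -0.8, 0.4]
grip_width: -0.0001
```

```bash
sed -i 's/^NEST=.*/NEST=np.array([.559,-.077,-.376])/' h.py; python3 -c "
from h import *
plan([-.055,.08,.2])"
```

```text
tcp nest [ -94.7 -210.4  245. ] clk 1.6 F [ 0.1 -0.8  0.4] w -0.0001
 y sign 1 rot/6deg [-2.348e+01  5.000e-02 -2.000e-02]
 y sign -1 rot/6deg [ 6.52 -0.01 -0.04]
 shift/30mm [ 1.47 -6.68 -7.14]
[[ 0.    0.3  -0.95]
 [-0.   -0.95 -0.3 ]
 [-1.    0.    0.  ]]
```

arm_command(
  delta_pos=[
    [0,-0.9,-0.95],
    [0,-0.9,-0.95],
    [0,-0.9,-0.95],
    [0,-0.9,-0.95],
    [0,-0.9,-0.95],
    [0,-0.9,-0.95],
    [0,-0.9,-0.95],
    [0,0,0],
    [0,0,0],
    [0,0,0],
  ],
  rotation=[
    [0,0,0],
    [0,0,0],
    [0,0,0],
    [0,0,0],
    [0,0,0],
    [0,0,0],
    [0,0,0],
    [1,0,0],
    [1,0,0],
    [1,0,0],
  ],
)

```text
clock: 2.6
position: [0.5333, 0.0201, 0.2457]
tool_rot: [2.727, 1.565, -0.423]
force: [-0.3, 0.1, 0.7]
grip_width: -0.0001
```

arm_command(
  delta_pos=[
    [0.3,0,0],
    [0.3,0,0],
    [0.3,0,0],
    [0.3,0,0],
  ],
  rotation=[
    [1,0,0],
    [1,0,0],
    [1,0,0],
    [0.4,0,0],
  ],
)

```text
clock: 3.0
position: [0.5344, 0.0204, 0.21]
tool_rot: [-3.029, 1.562, -0.269]
force: [0.1, 0.3, 0.3]
grip_width: 0.0
```

```bash
python3 -c "
from h import *
plan([-.055,.078,.115])"
```

```text
tcp nest [-58.6  81.6 210. ] clk 3.0 F [0.1 0.3 0.3] w 0.0
 y sign 1 rot/6deg [2.994e+01 1.000e-02 1.400e-01]
 y sign -1 rot/6deg [-0.06 -0.09  0.01]
 shift/30mm [ 3.17  0.12 -0.09]
[[ 0.01 -0.37 -0.93]
 [-0.   -0.93  0.37]
 [-1.   -0.   -0.01]]
```

arm_command(
  delta_pos=[
    [0.8,0,0],
    [0.8,0,-0.1],
    [0.8,0.05,0],
    [0.5,0,0],
    [0,0,0],
  ],
  rotation=[
    [0,0,0],
    [0,-0.1,0],
    [0,0,0],
    [0,0,0],
    [0,0,0],
  ],
)

```text
clock: 3.5
position: [0.5374, 0.0181, 0.1199]
tool_rot: [-1.139, 1.569, 1.619]
force: [-0.2, 0.8, 0.5]
grip_width: -0.0003
```

arm_command(
  delta_pos=[
    [0.1,0,0],
    [0.1,0,0],
    [0.1,0,0],
  ],
  rotation=[
    [0,0,0],
    [0,0,0],
    [0,0,0],
  ],
)

```text
clock: 3.8
position: [0.5384, 0.0182, 0.1123]
tool_rot: [-2.102, 1.568, 0.655]
force: [0.2, 0.6, 0.2]
grip_width: -0.0
```

```bash
python3 -c "
from h import *
plan([-.055,.078,.108])"
```

```text
tcp nest [-54.1  81.  112.3] clk 3.8 F [0.2 0.6 0.2] w -0.0
 y sign 1 rot/6deg [2.993e+01 4.000e-02 2.000e-02]
 y sign -1 rot/6deg [-0.07 -0.01  0.02]
 shift/30mm [0.14 0.1  0.03]
[[ 0.   -0.37 -0.93]
 [ 0.   -0.93  0.37]
 [-1.   -0.   -0.  ]]
```

arm_command(
  delta_pos=[
    [0.1,0,0],
    [0.08,0,0],
    [0.08,0,0],
  ],
  rotation=[
    [0,0,0],
    [0,0,0],
    [0,0,0],
  ],
)

```text
clock: 4.1
position: [0.5393, 0.0182, 0.1059]
tool_rot: [-2.4, 1.566, 0.358]
force: [-14.4, -1.6, 54.9]
grip_width: 0.0
```

arm_command(
  delta_pos=[
    [-0.04,0,0],
  ],
  rotation=[
    [0,0,0],
  ],
)

```text
clock: 4.2
position: [0.5392, 0.0182, 0.1075]
tool_rot: [-2.419, 1.566, 0.339]
force: [0.9, 0.0, 0.4]
grip_width: -0.0003
```

arm_command(
  delta_pos=[
    [0,0,0],
  ],
  rotation=[
    [0,0,0],
  ],
)

```text
clock: 4.3
position: [0.5394, 0.0182, 0.1078]
tool_rot: [-2.453, 1.565, 0.305]
force: [-0.0, -0.1, 0.2]
grip_width: -0.0003
```

arm_command(
  delta_pos=[
    [0.03,0,0],
    [0.01,0,0],
  ],
  rotation=[
    [0,0,0],
    [0,0,0],
  ],
)

```text
clock: 4.5
position: [0.5396, 0.0182, 0.1067]
tool_rot: [-2.478, 1.565, 0.28]
force: [-2.5, -0.7, 8.7]
grip_width: -0.0001
```

arm_command(
  delta_pos=[
    [0.005,0.15,0],
    [0.005,0.15,0],
  ],
  rotation=[
    [0,0,0],
    [0,0,0],
  ],
)

```text
clock: 4.7
position: [0.5373, 0.0122, 0.1075]
tool_rot: [-2.302, 1.561, 0.457]
force: [-5.3, 6.5, 20.7]
grip_width: 0.0001
```

arm_command(
  delta_pos=[
    [-0.005,0.15,0],
    [-0.005,0.15,0],
  ],
  rotation=[
    [0,0,0],
    [0,0,0],
  ],
)

```text
clock: 4.9
position: [0.5342, 0.0049, 0.1083]
tool_rot: [-2.244, 1.56, 0.517]
force: [0.4, 0.6, -0.6]
grip_width: -0.0
```

arm_command(
  delta_pos=[
    [0.02,0,0],
    [0.02,0,0],
  ],
  rotation=[
    [0,0,0],
    [0,0,0],
  ],
)

```text
clock: 5.1
position: [0.5342, 0.0044, 0.1078]
tool_rot: [-2.268, 1.56, 0.492]
force: [-7.5, 2.9, 26.3]
grip_width: 0.0002
```

```bash
python3 - <<'E'
from h import *
plan([-.055,.065,.108])
b=avg('scene',3);a=avg('top',3)
quad('pics/q2.png',[tile(a,345,198),tile(b,250,262),tile(a,300,250),tile(b,270,180)])
E
```

```text
tcp nest [-53.   66.6 107.8] clk 5.1 F [-7.5  2.9 26.3] w 0.0002
 y sign 1 rot/6deg [29.94  0.13  0.11]
 y sign -1 rot/6deg [-0.06 -0.07  0.08]
 shift/30mm [-0.01  0.05  0.07]
[[ 0.01 -0.37 -0.93]
 [ 0.01 -0.93  0.37]
 [-1.   -0.01 -0.01]]
```

View pics/q2.png

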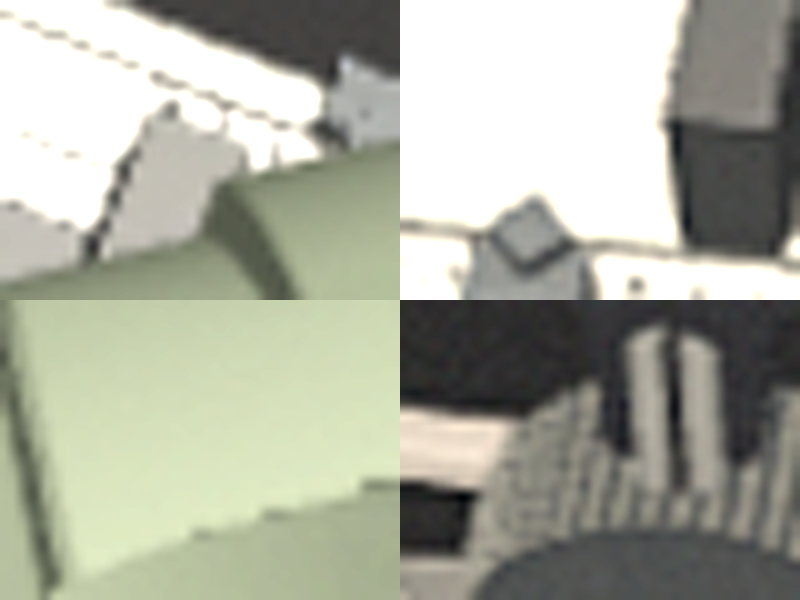

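arm_command(
  delta_pos=[
    [0,0.15,0],
    [0.0,0.15,0],
    [0.005,0.15,0],
  ],
  rotation=[
    [0,0,0],
    [0,0,0],
    [0,0,0],
  ],
)

```text
clock: 5.7
position: [0.5294, -0.0075, 0.1077]
tool_rot: [-2.258, 1.559, 0.503]
force: [-0.3, -0.2, 0.5]
grip_width: 0.0
```

arm_command(
  delta_pos=[
    [0.015,0.15,0],
    [0.02,0.15,0],
  ],
  rotation=[
    [0,0,0],
    [0,0,0],
  ],
)

```text
clock: 5.9
position: [0.5256, -0.0169, 0.106]
tool_rot: [-2.247, 1.559, 0.514]
force: [-0.1, -0.3, -0.3]
grip_width: 0.0
```

```bash
cat >> h.py <<'E'
def jawx(img):
    "jaw top-left edge column near jaw_edge in scene (mean over rows 266..272), subpixel at half level"
    g=img[:,:,1].astype(float); o=[]
    for r in range(266,273):
        row=cv2.GaussianBlur(g,(1,3),0)[r]; x=200+int(np.argmin(np.diff(row[200:295])))
        i=next(k for k in range(x-3,x+5) if row[k]>=140>row[k+1]); o.append(i+(row[i]-140)/(row[i]-row[i+1]))
    return np.array(o)
E
python3 - <<'E'
from h import *
print(jawx(cv2.imread('pics/s_raw.png')[:,:,::-1]).round(1))
print(jawx(avg('scene',3)).round(1)); plan([-.055,.065,.108])
E
```

```text
[279.6 279.4 279.2 279.1 278.7 278.4 278.3]
[276.3 276.2 276.1 275.8 275.6 275.4 275.3]
tcp nest [-53.1  43.8 106.1] clk 6.05 F [-0.4 -0.5  0.6] w 0.0002
 y sign 1 rot/6deg [29.95  0.13  0.11]
 y sign -1 rot/6deg [-0.05 -0.07  0.08]
 shift/30mm [-0.06 -0.71  0.07]
[[ 0.01 -0.37 -0.93]
 [ 0.01 -0.93  0.37]
 [-1.   -0.01 -0.01]]
```

arm_command(
  delta_pos=[
    [-0.4,0,0],
    [0,-0.7,0.05],
    [0,-0.5,0],
    [0.27,0,0],
    [0,0,0],
  ],
  rotation=[
    [0,0,0],
    [0,0,0],
    [0,0,0],
    [0,0,0],
    [0,0,0],
  ],
)

```text
clock: 6.55
position: [0.5386, 0.0186, 0.1126]
tool_rot: [-2.287, 1.558, 0.474]
force: [0.3, -0.4, 0.3]
grip_width: 0.0002
```

```bash
python3 -c "
from h import *
plan([-.055,.08,.107])"
```

```text
tcp nest [-54.   81.5 112.6] clk 6.55 F [ 0.3 -0.4  0.3] w 0.0002
 y sign 1 rot/6deg [29.95  0.14  0.12]
 y sign -1 rot/6deg [-0.05 -0.08  0.09]
 shift/30mm [0.19 0.05 0.03]
[[ 0.01 -0.37 -0.93]
 [ 0.01 -0.93  0.37]
 [-1.   -0.01 -0.01]]
```

arm_command(
  delta_pos=[
    [0.16,0,0],
    [0.03,0,0],
    [0.015,0,0],
  ],
  rotation=[
    [0,-0.08,0.08],
    [0,0,0],
    [0,0,0],
  ],
)

```text
clock: 6.85
position: [0.5388, 0.018, 0.1065]
tool_rot: [-0.256, 1.57, 2.504]
force: [-4.3, 4.1, 19.8]
grip_width: 0.0
```

arm_command(
  delta_pos=[
    [0.01,0.15,0],
    [0.01,0.15,0],
    [0.01,0.15,0],
  ],
  rotation=[
    [0,0,0],
    [0,0,0],
    [0,0,0],
  ],
)

```text
clock: 7.15
position: [0.5347, 0.0082, 0.1079]
tool_rot: [-1.51, 1.566, 1.252]
force: [-3.9, 4.3, 12.4]
grip_width: -0.0002
```

arm_command(
  delta_pos=[
    [0.012,0.15,0],
    [0.015,0.15,0],
  ],
  rotation=[
    [0,0,0],
    [0,0,0],
  ],
)

```text
clock: 7.35
position: [0.5314, -0.0001, 0.1079]
tool_rot: [-1.528, 1.566, 1.234]
force: [-2.8, 2.9, 12.9]
grip_width: 0.0003
```

arm_command(
  delta_pos=[
    [0.02,0.15,0],
    [0.025,0.15,0],
  ],
  rotation=[
    [0,0,0],
    [0,0,0],
  ],
)

```text
clock: 7.55
position: [0.5279, -0.0089, 0.107]
tool_rot: [-1.473, 1.565, 1.288]
force: [-1.8, 1.8, 4.5]
grip_width: -0.0003
```

```bash
python3 - <<'E'
from h import *
print(jawx(avg('scene',2)).round(1)); plan([-.055,.08,.115])
E
```

```text
[268.9 268.6 268.4 268.2 268.  267.7 267.5]
tcp nest [-53.9  51.2 106.8] clk 7.65 F [-2.7 -2.2  5.2] w 0.0002
 y sign 1 rot/6deg [ 2.995e+01  7.000e-02 -1.000e-02]
 y sign -1 rot/6deg [-0.05  0.01  0.05]
 shift/30mm [-0.27 -0.96  0.04]
[[ 0.   -0.37 -0.93]
 [ 0.   -0.93  0.37]
 [-1.   -0.    0.  ]]
```

arm_command(
  delta_pos=[
    [-0.3,0,0],
    [0,-0.6,0],
    [0,-0.4,0],
    [0.22,0,0],
    [0.08,0,0],
    [0,0,0],
  ],
  rotation=[
    [0,0,0],
    [0,0,0],
    [0,0,0],
    [0,0,0],
    [0,0,0],
    [0,0,0],
  ],
)

```text
clock: 8.25
position: [0.5389, 0.0173, 0.1072]
tool_rot: [-1.097, 1.567, 1.662]
force: [1.9, 1.7, 2.9]
grip_width: -0.0002
```

arm_command(
  delta_pos=[
    [0.04,0,0],
    [0.03,0,0],
  ],
  rotation=[
    [0,0,0],
    [0,0,0],
  ],
)

```text
clock: 8.45
position: [0.5394, 0.0178, 0.1064]
tool_rot: [-1.436, 1.566, 1.323]
force: [-5.5, 7.4, 24.9]
grip_width: -0.0004
```

```bash
python3 - <<'E'
from h import *
b=avg('scene',3);print(jawx(b).round(1)); plan([-.055,.08,.107])
P=np.array([.55865,-.07615,-.37425])
for dy in(0,-10,-17,-20,-25,-27,-29): print(dy,proj('scene',n2w(P,[[.0784,.0509+dy/1e3,.053],[.0637,.0509+dy/1e3,.053]])).round(2).ravel())
E
```

```text
[269.  268.7 268.4 268.3 268.2 267.9 267.6]
tcp nest [-53.1  81.1 106.5] clk 8.6 F [-4.2  6.9 20.3] w 0.0001
 y sign 1 rot/6deg [ 2.994e+01  8.000e-02 -1.000e-02]
 y sign -1 rot/6deg [-0.06  0.01  0.05]
 shift/30mm [-0.02  0.04  0.06]
[[ 0.   -0.37 -0.93]
 [ 0.   -0.93  0.37]
 [-1.   -0.01  0.  ]]
0 [279.25 273.74 280.73 266.16]
-10 [272.98 273.18 274.52 265.61]
-17 [268.6  272.79 270.18 265.24]
-20 [266.72 272.63 268.32 265.07]
-25 [263.6  272.35 265.23 264.8 ]
-27 [262.35 272.24 264.   264.69]
-29 [261.1  272.13 262.76 264.58]
```

arm_command(
  delta_pos=[
    [0.01,0.15,0],
    [0.01,0.15,0],
    [0.01,0.15,0],
    [0.012,0.15,0],
    [0.013,0.1,0],
    [0.01,0,0],
  ],
  rotation=[
    [0,0,0],
    [0,0,0],
    [0,0,0],
    [0,0,0],
    [0,0,0],
    [0,0,0],
  ],
)

```text
clock: 9.2
position: [0.5319, -0.0003, 0.108]
tool_rot: [-1.739, 1.56, 1.021]
force: [-3.0, 1.9, 6.6]
grip_width: -0.0001
```

```bash
python3 - <<'E'
from h import *
b=avg('scene',4);a=avg('top',2);print(jawx(b).round(1)); plan([-.055,.08,.107])
quad('pics/q3.png',[tile(b,245,255,40,30,20)[:,:400],tile(b,245,255,40,30,20)[:,400:]]+[tile(a,358,198,40,15,10)]*2) if 0 else cv2.imwrite('pics/q3.png',tile(b,245,260,40,30,20))
cv2.imwrite('pics/q3top.png',tile(a,358,198,40,30,20))
E
```

```text
[263.8 263.6 263.4 263.3 263.2 262.8 262.5]
tcp nest [-53.3  61.4 107.9] clk 9.5 F [-2.4  0.5  8.6] w 0.0
 y sign 1 rot/6deg [2.995e+01 1.500e-01 2.000e-02]
 y sign -1 rot/6deg [-0.05 -0.02  0.09]
 shift/30mm [ 0.04 -0.62  0.06]
[[ 0.01 -0.37 -0.93]
 [ 0.01 -0.93  0.37]
 [-1.   -0.01 -0.  ]]
```

View pics/q3.png

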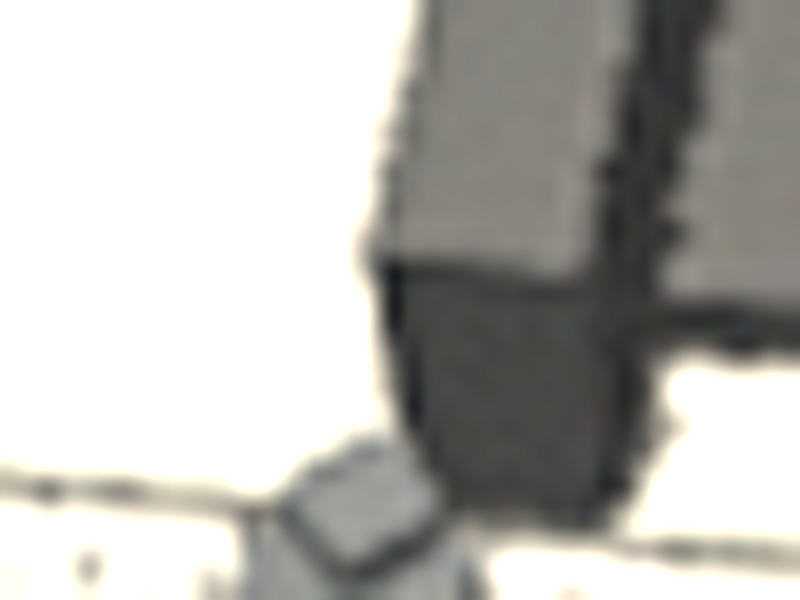

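```bash
python3 - <<'E'
from h import *
P=np.array([.55865,-.07615,-.37425])
print((w2n(P,onz('scene',[[263.18,281.4],[258.9,284.9],[266.6,284.25],[261.9,288.1]],.036))*1e3).round(1))
print((w2n(P,onz('scene',[[263.4,272.6]],.053))*1e3).round(1))
E
```

```text
[[84.3 24.6 36. ]
 [91.6 19.  36. ]
 [89.1 31.  36. ]
 [97.1 24.8 36. ]]
[[78.9 25.7 53. ]]
```

View pics/q3top.png

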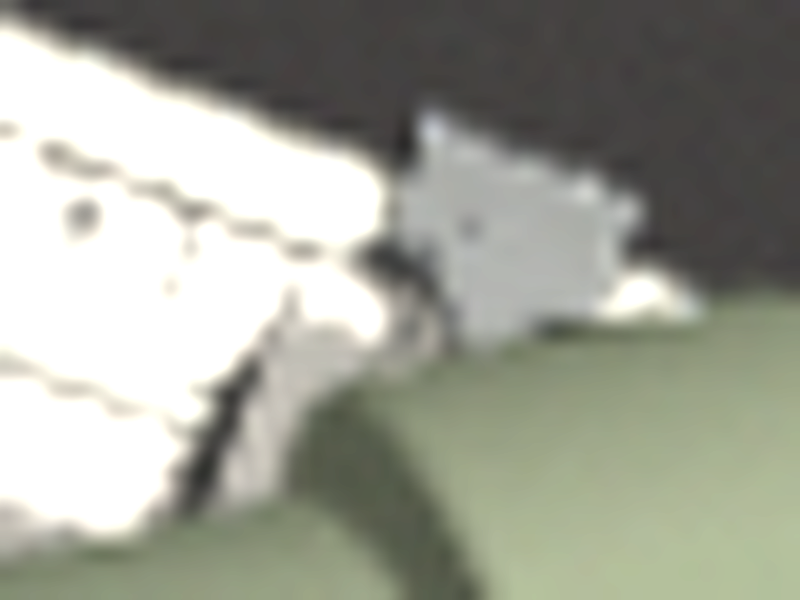

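arm_command(
  delta_pos=[
    [0.012,0.1,0],
    [0.005,0,0],
  ],
  rotation=[
    [0,0,0],
    [0,0,0],
  ],
)

```text
clock: 9.7
position: [0.5306, -0.0036, 0.1079]
tool_rot: [-1.739, 1.561, 1.02]
force: [-0.3, 0.1, 3.0]
grip_width: 0.0007
```

arm_command(
  delta_pos=[
    [-0.4,0,0],
    [-0.8,-0.5,0.8],
    [-0.8,-0.5,1],
    [-0.6,-0.5,1],
    [0,-0.5,1],
    [0,-0.5,1],
    [0,-0.5,1],
    [0,0,1],
  ],
  rotation=[
    [0,0,0],
    [0,0,0],
    [0,0,0],
    [0,0,0],
    [0,0,0],
    [0,0,0],
    [0,0,0],
    [0,0,0],
  ],
)

```text
clock: 10.5
position: [0.3768, 0.1546, 0.1938]
tool_rot: [-1.939, 1.558, 0.811]
force: [-0.5, 0.7, -0.6]
grip_width: 0.0
```

```bash
python3 - <<'E'
from h import *
b=avg('scene',4);a=avg('top',4);print(jawx(b).round(2)); plan([-.055,.08,.107])
cv2.imwrite('pics/b4.png',b[:,:,::-1]);cv2.imwrite('pics/a4.png',a[:,:,::-1])
t=lambda i,x,y:tile(i,x,y,26,38,15)
cv2.imwrite('pics/q4.png',np.hstack([t(a,362,196),t(b,252,258)]))
P=np.array([.5592,-.07786,-.37812])
print((w2n(P,onz('top',[[378.85,203.05],[389.75,207.85]],.036))*1e3).round(1))
E
```

```text
[263.15 262.73 262.44 262.35 262.24 262.   261.88]
tcp nest [-252.3  146.9  193.1] clk 10.9 F [ 0.5 -0.3 -0. ] w -0.0001
 y sign 1 rot/6deg [29.82  0.15  0.07]
 y sign -1 rot/6deg [-0.18 -0.04  0.1 ]
 shift/30mm [ 2.88  2.14 -6.6 ]
[[ 0.01 -0.38 -0.92]
 [ 0.01 -0.92  0.38]
 [-1.   -0.01 -0.  ]]
[[100.3  36.4  36. ]
 [ 99.4  16.2  36. ]]
```

View pics/q4.png

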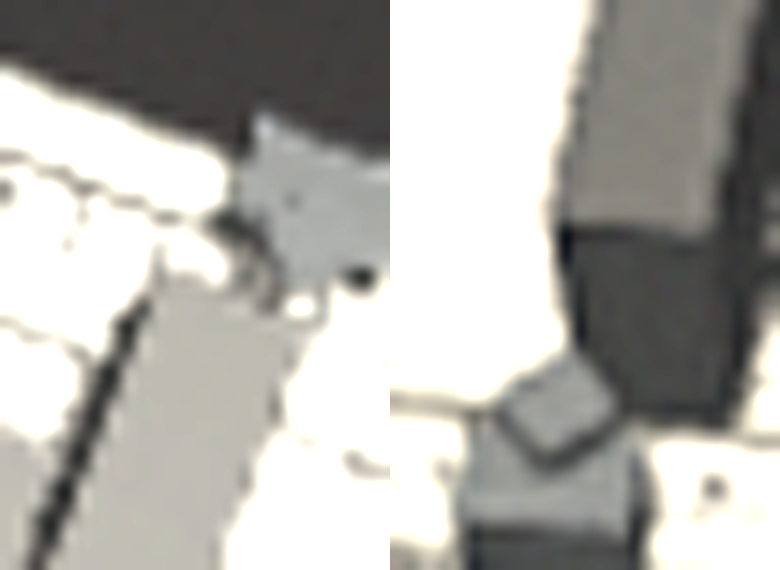

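```bash
python3 - <<'E'
import cv2,numpy as np
np.set_printoptions(linewidth=200)
b=cv2.imread('pics/b4.png',0);s=cv2.imread('pics/s_raw.png',0);a=cv2.imread('pics/a4.png',0)
print('jaw init cols274-290');print(s[268:278,274:290])
print('now cols 254-276');print(np.c_[np.arange(264,294),b[264:294,254:276]])
print('top cols 374-392');print(np.c_[np.arange(202,222),a[202:222,374:392]])
E
```

```text
jaw init cols274-290
[[194 196 195 198 206 161  86  84  86  87  89  89  90  89  89  93]
 [195 197 196 199 200 149  78  87  89  88  88  85  86  90  88  95]
 [196 193 195 200 180 116  83  89  88  86  87  88  88  88  87  95]
 [197 194 196 204 165  93  80  87  87  87  91  90  86  89  91  90]
 [195 196 194 202 161  93  86  91  88  90  87  88  88  90  94  73]
 [193 194 196 204 160  83  81  85  88  90  92  92  91  93  94  78]
 [196 195 197 206 151  46  51  62  68  79  82  86  87  81  85  63]
 [196 195 198 207 162  67  39  46  42  42  42  38  40  40  45  43]
 [195 196 196 204 175  89  36  44  48  47  47  43  44  48  48  45]
 [195 196 196 204 169  86  37  45  44  50  47  49  49  49  48  44]]
now cols 254-276
[[264 194 194 196 194 195 194 194 197 203 164  80  82  86  87  87  87  88  88  88  91  79  47]
 [265 194 194 195 195 195 195 194 197 204 168  89  84  85  86  87  88  88  87  88  92  72  37]
 [266 194 195 195 194 195 195 196 198 200 155  75  85  87  87  86  87  87  89  89  94  72  31]
 [267 195 194 194 195 195 195 195 199 182 125  79  86  87  87  88  87  88  88  88  93  72  32]
 [268 194 1
[... 3357 characters left out ...]
90 195 127  92  82  79 114 116 116 111 106 110 129 173 194 194 197]
 [214 130 151 184 117  78 103  82 107 114 113 113  57  42 146 200 201 199 197]
 [215 123 124 125 106 102  99  78 120 137 112 171 130 120 183 198 195 203 202]
 [216 123 123 123 129 126  89  93 181 187 128 191 196 195 178 106 123 192 200]
 [217 123 123 123 124 122 123 126 128 130 133 192 196 196 196 123  92 119 130]
 [218 124 123 123 123 124 123 123 132 148 180 195 196 196 196 130 136 192 196]
 [219 124 124 124 124 124 124 124 121 165 193 196 196 196 191 147 192 195 196]
 [220 124 124 125 124 124 124 125 126 192 197 196 196 196 175 157 192 196 196]
 [221 124 124 124 124 125 124 126 176 200 201 198 197 196 196 196 195 196 196]]
```

```bash
python3 - <<'E'
from h import *
P=np.array([.55865,-.07615,-.37425])
print((w2n(P,onz('scene',[[263.47,280.46],[258.5,284.6],[266.6,284.5],[262.,287.8]],.036))*1e3).round(1))
print((w2n(P,onz('scene',[[261.75,272.7]],.053))*1e3).round(1))
P=np.array([.5592,-.07786,-.37812])
print('top jaw',(w2n(P,onz('top',[[383.2,216],[382.1,219],[381.3,221]],.053))*1e3).round(1))
print('top slider L/R edges rows, z.036 ',(w2n(P,onz('top',[[378.7,204],[376.6,208.5],[389.6,208],[388.1,211.6]],.036))*1e3).round(1))
E
```

```text
[[82.5 24.7 36. ]
 [91.1 18.3 36. ]
 [89.6 31.1 36. ]
 [96.5 24.9 36. ]]
[[79.4 23.1 53. ]]
top jaw [[79.2 23.  53. ]
 [73.8 22.9 53. ]
 [70.2 23.  53. ]]
top slider L/R edges rows, z.036  [[98.6 36.  36. ]
 [90.1 36.6 36. ]
 [99.  16.3 36. ]
 [92.3 16.5 36. ]]
```

```bash
python3 - <<'E'
from h import *
P=np.array([.5592,-.07786,-.37812])
for y in(.0235,.0247,.026): print(y,proj('top',n2w(P,[[.0832,y,.036],[.09,y+.0064,.036],[.09,y-.0064,.036],[.0965,y,.036]])).round(1).tolist())
# fence/base refs numerically
a=cv2.imread('pics/t_raw.png',0)
np.set_printoptions(linewidth=200)
print(np.c_[np.arange(232,262,3),a[232:262:3,440:458]])
b=cv2.imread('pics/s_raw.png',0);print(np.c_[np.arange(258,276,2),b[258:276:2,180:200]])
E
```

```text
0.0235 [[382.4, 215.0], [380.3, 210.0], [387.3, 212.7], [385.1, 207.8]]
0.0247 [[381.7, 214.8], [379.6, 209.7], [386.6, 212.5], [384.5, 207.6]]
0.026 [[381.0, 214.5], [378.9, 209.4], [385.9, 212.2], [383.8, 207.3]]
[[232 186 166 136 111  75  46  42  41  43  44  41  43  44  45  43  43  44  43]
 [235 193 199 197 193 191 190 192 186 168 157 106  75  67  45  41  43  41  45]
 [238 194 178  94  53  46  30  30  31  84 118 117 115 114 111 135 173 172 141]
 [241 178  91  42  29  30  29  34  87 120 115 115 114 112 115 149 183 194 194]
 [244  98  57  28  30  29  44  94 122 117 114 112 112 113 148 183 194 193 193]
 [247  42  30  29  26  49  92 118 116 115 114 112 112 144 181 193 193 194 193]
 [250  31  29  29  54  98 119 117 115 114 112 119 166 193 194 194 193 194 193]
 [253  32  26  66 111 119 116 114 115 112 126 171 194 194 194 194 193 193 193]
 [256  28  71 114 120 117 116 114 112 125 168 194 195 194 195 194 193 193 193]
 [259  75 122 119 117 117 115 112 120 165 195 194 195 195 195 194 194 194 194]]
[[258 194 193 195 193 196 196 195 167  84  81  84  88  86  94  70  35  35  42  34  41]
 [260 194 195 194 195 195 198 193 127  79  87  85  87  89  81  52  31  42  34  40  41]
 [262 194 196 195 192 197 196 150  74  84  86  88  90  86  65  36  36  39  41  40  40]
 [264 195 195 196 195 197 169  85  80  85  86  89  93  78  42  35  40  41  39  34  41]
 [266 194 194 196 199 195 107  76  85  88  88  90  87  59  30  42  37  36  37  40  33]
 [268 194 195 200 196 116  78  84  87  85  87  92  75  28  33  37  40  37  35  40  29]
 [270 192 194 197 172  91  85  91  92  89  93  83  40  39  43  41  41  40  34  34  54]
 [272 195 194 197 199  81  32  42  46  50  61  55  35  36  34  34  39  41  36  36  75]
 [274 193 194 196 202 168  21  43  48  49  48  47  42  37  39  40  39  34  30  62  81]]
```

```bash
python3 - <<'E'
from h import *
np.set_printoptions(linewidth=200)
a=cv2.imread('pics/t_raw.png',0);print(np.c_[np.arange(208,220),a[208:220,374:392]])
b=cv2.imread('pics/s_raw.png',0);print(np.c_[np.arange(278,292),b[278:292,254:272]])
P=np.array([.5592,-.07786,-.37812])
print('top fence',(w2n(P,onz('top',[[446.8,241],[443.5,250],[440,259]],.052))*1e3).round(1))
P=np.array([.55865,-.07615,-.37425])
print('scene fence',(w2n(P,onz('scene',[[194,260],[192.8,264],[191.4,268]],.052))*1e3).round(1))
E
```

```text
[[208 201 199 193 103 114 115 113 108 114 115 113 112 113 113 113 113  52  39]
 [209 198 195 164  97 109 111 115  97 113 117 116 113 112 113 114  85  47  41]
 [210 156 136  72  50  81  87 114 117 115 115 115 115 114 113 120  58  41  41]
 [211 178 134  79  50  45  69 112 115 117 116 117 118 116 115 125 111 105  68]
 [212 195 197 146  90  78  57 107 116 117 119 117 115 118 119 126 190 189 145]
 [213 196 197 196 126  92  81  78 114 118 116 111 107 109 130 174 195 194 197]
 [214 197 197 197 121  77 104  83 107 112 113 114  57  43 147 200 201 199 197]
 [215 196 196 196 138 101 106  85 121 137 113 172 131 119 183 198 196 203 203]
 [216 197 196 197 186 125 107 107 191 192 129 190 196 196 179 106 124 193 201]
 [217 198 197 197 197 150 139 138 192 172 139 192 196 196 196 124  92 121 130]
 [218 206 202 198 197 197 196 197 196 185 183 195 197 197 197 130 137 193 196]
 [219 208 207 206 201 200 198 197 196 196 197 197 196 197 192 147 193 195 196]]
[[278 196 196 195 197 194 195 194 197 195 194 198 195 194 195 194 197 196 197]
 [279 195 195 197 194 196 196 196 195 198 198 196 196 195 197 194 195 19
[... 405 characters left out ...]
85 137 127 112  87  90  69  99 105 107 106 104  96  97 149 184 182 181 185]
 [286 199 192 163  94 103  72  77 100 105 103  93  81  48  73 106 106 104 121]
 [287 198 200 186 105 101  95  72  79 100  84  55  45  70  98 111 128 153 160]
 [288 183 160 171 108 100 102  92  62  58  41  57  82  97 104  90 160 213 207]
 [289 178 130 131  96 100 104 102  83  68  77  90 107 104 104  72 131 201 204]
 [290 194 160 117  99 100 103 106 102 102 107 104 103 104 108  75 108 187 207]
 [291 206 186 104 106 111 109 110 113 109 110 106 105 105 101  64  95 176 193]]
top fence [[ 79.2 -90.6  52. ]
 [ 63.2 -90.6  52. ]
 [ 47.  -90.3  52. ]]
scene fence [[ 66.  -91.2  52. ]
 [ 74.  -91.1  52. ]
 [ 81.9 -91.3  52. ]]
```

arm_command(
  delta_pos=[
    [0,0.4,-0.95],
    [0,0.4,-0.95],
    [0,0.4,-0.95],
    [0,0.4,-0.95],
    [0,0.4,-0.95],
    [0,0.4,-0.95],
    [0.8,0.1,-0.8],
    [0.9,0,0],
    [0.6,0,0],
    [0,0,0],
  ],
  rotation=[
    [0,0,0],
    [0,0,0],
    [0,0,0],
    [0,0,0],
    [0,0,0],
    [0,0,0],
    [0,0,0],
    [0,0,0],
    [0,0,0],
    [0,0,0],
  ],
)

```text
clock: 11.9
position: [0.5389, -0.0103, 0.1208]
tool_rot: [-1.942, 1.559, 0.786]
force: [-0.2, 0.9, 0.3]
grip_width: -0.0001
```

```bash
python3 -c "
from h import *
plan([-.055,.063,.108])
P=np.array([.55865,-.07615,-.37425]);print(w2n(P,onz('scene',[[263.15,266],[262.4,269],[262,271]],.053)))"
```

```text
tcp nest [-43.1  54.7 120.8] clk 11.9 F [-0.2  0.9  0.3] w -0.0001
 y sign 1 rot/6deg [29.64  0.16  0.06]
 y sign -1 rot/6deg [-0.36 -0.04  0.1 ]
 shift/30mm [ 0.43 -0.26  0.41]
[[ 0.01 -0.4  -0.92]
 [ 0.01 -0.92  0.4 ]
 [-1.   -0.01 -0.  ]]
[[0.06636281 0.02300924 0.053     ]
 [0.07223922 0.02286176 0.053     ]
 [0.07611357 0.02292124 0.053     ]]
```

arm_command(
  delta_pos=[
    [0.1,-0.28,0.4],
    [0.2,0,0],
    [0.1,0,0],
    [0,0,0],
  ],
  rotation=[
    [-0.3,0,0.1],
    [0,0,0],
    [0,0,0],
    [0,0,0],
  ],
)

```text
clock: 12.3
position: [0.5315, 0.0018, 0.11]
tool_rot: [-3.106, 1.566, -0.347]
force: [-0.6, -0.3, 0.1]
grip_width: 0.0001
```

arm_command(
  delta_pos=[
    [0.02,0,0],
    [0.015,0,0],
  ],
  rotation=[
    [0,0,0],
    [0,0,0],
  ],
)

```text
clock: 12.5
position: [0.532, 0.0017, 0.1097]
tool_rot: [-3.022, 1.564, -0.264]
force: [-0.5, -0.4, 0.1]
grip_width: 0.0004
```

arm_command(
  delta_pos=[
    [0.05,0,0],
    [0.03,0,0],
  ],
  rotation=[
    [0,0,0],
    [0,0,0],
  ],
)

```text
clock: 12.7
position: [0.5324, 0.0017, 0.1078]
tool_rot: [-2.965, 1.564, -0.207]
force: [-5.8, 0.7, 19.3]
grip_width: -0.0001
```

arm_command(
  delta_pos=[
    [0.01,0,0],
    [0.01,0,0],
  ],
  rotation=[
    [0,0,0],
    [0,0,0],
  ],
)

```text
clock: 12.9
position: [0.5324, 0.0017, 0.108]
tool_rot: [-2.945, 1.564, -0.187]
force: [-2.9, 0.4, 7.7]
grip_width: -0.0003
```

arm_command(
  delta_pos=[
    [0.012,-0.12,0],
    [0.01,-0.01,0],
  ],
  rotation=[
    [0,0,0],
    [0,0,0],
  ],
)

```text
clock: 13.1
position: [0.5338, 0.0052, 0.108]
tool_rot: [-2.942, 1.564, -0.185]
force: [-2.7, 2.3, 7.2]
grip_width: -0.0
```

```bash
python3 - <<'E'
from h import *
j=jawx(avg('scene',4)); print(j.round(2)); plan([-.055,.063,.108])
P=np.array([.55865,-.07615,-.37425]);print((w2n(P,onz('scene',np.c_[j,np.arange(266,273)],.053))[:,1]*1e3).round(2))
E
```

```text
[263.83 263.57 263.39 263.3  263.16 262.74 262.47]
tcp nest [-53.6  67.1 108. ] clk 13.3 F [-2.4  1.7  8.2] w 0.0002
 y sign 1 rot/6deg [2.992e+01 2.000e-02 1.100e-01]
 y sign -1 rot/6deg [-0.08 -0.07  0.02]
 shift/30mm [-0.    0.14  0.04]
[[ 0.01 -0.37 -0.93]
 [-0.   -0.93  0.37]
 [-1.   -0.   -0.01]]
[24.09 24.03 24.08 24.29 24.41 24.09 24.01]
```

arm_command(
  delta_pos=[
    [0.01,-0.03,0],
    [0.01,0,0],
    [0,0,0],
  ],
  rotation=[
    [0,0,0],
    [0,0,0],
    [0,0,0],
  ],
)

```text
clock: 13.6
position: [0.5341, 0.006, 0.1081]
tool_rot: [-2.894, 1.563, -0.136]
force: [0.3, -0.1, 0.5]
grip_width: -0.0001
```

arm_command(
  delta_pos=[
    [-0.4,0,0],
    [-0.8,0,0],
    [-0.8,0.5,0],
    [0,0.9,0],
    [0,0.9,0],
    [0,0.9,0],
    [0,0.9,0],
    [0,0.8,0],
    [0,0,0],
  ],
  rotation=[
    [0,0,0],
    [0,0,0],
    [0,0,0],
    [0,0,0],
    [0,0,0],
    [0,0,0],
    [0,0,0],
    [0,0,0],
    [0,0,0],
  ],
)

```text
clock: 14.5
position: [0.4777, -0.1351, 0.1769]
tool_rot: [-2.897, 1.558, -0.138]
force: [0.1, 1.3, -0.4]
grip_width: 0.0002
```

```bash
python3 - <<'E'
from h import *
b=avg('scene',4);a=avg('top',2);j=jawx(b); print(j.round(2)); plan([-.055,-.08,.08])
P=np.array([.55865,-.07615,-.37425]);print((w2n(P,onz('scene',np.c_[j,np.arange(266,273)],.053))[:,1]*1e3).round(2))
cv2.imwrite('pics/a5.png',a[:,:,::-1]);cv2.imwrite('pics/b5.png',b[:,:,::-1])
cv2.imwrite('pics/q5.png',np.hstack([tile(b,180,170,50,75,8),tile(b,248,258,26,40,15)]))
np.set_printoptions(linewidth=200);print(np.c_[np.arange(212,224),cv2.imread('pics/a5.png',0)[212:224,374:392]])
E
```

```text
[264.17 263.85 263.58 263.4  263.3  263.19 263.11]
tcp nest [-54.4 -79.6 176.1] clk 14.8 F [ 0.3  0.  -1. ] w 0.0
 y sign 1 rot/6deg [29.99  0.06  0.18]
 y sign -1 rot/6deg [-0.01 -0.11  0.04]
 shift/30mm [3.2  0.03 0.06]
[[ 0.01 -0.37 -0.93]
 [-0.   -0.93  0.37]
 [-1.   -0.   -0.01]]
[24.63 24.46 24.39 24.44 24.63 24.8  25.02]
[[212 197 198 146  91  78  58 107 118 119 119 119 117 119 121 129 191 191 148]
 [213 190 192 198 128  92  84  79 116 120 118 113 108 112 131 176 196 196 199]
 [214 131 154 186 119  79 105  84 110 115 114 114  60  44 149 202 203 201 199]
 [215 124 126 127 107 103 102  79 122 139 114 173 132 122 185 200 198 205 205]
 [216 125 125 125 131 127  91  94 184 193 132 193 199 198 180 107 125 194 202]
 [217 125 125 126 125 125 125 128 147 169 141 193 198 198 198 124  94 121 132]
 [218 126 125 126 126 125 125 131 170 185 185 197 198 198 198 131 138 194 198]
 [219 126 126 127 126 125 128 135 193 198 198 198 198 199 193 149 195 198 197]
 [220 126 126 126 126 125 135 145 196 200 199 198 198 199 177 159 195 198 198]
 [221 127 126 127 126 126 128 178 205 205 203 200 199 199 198 198 198 198 198]
 [222 126 126 126 126 127 141 205 210 210 210 207 203 200 199 199 198 197 198]
 [223 126 126 127 126 130 171 196 204 210 210 210 210 209 207 203 197 198 197]]
```

View pics/q5.png

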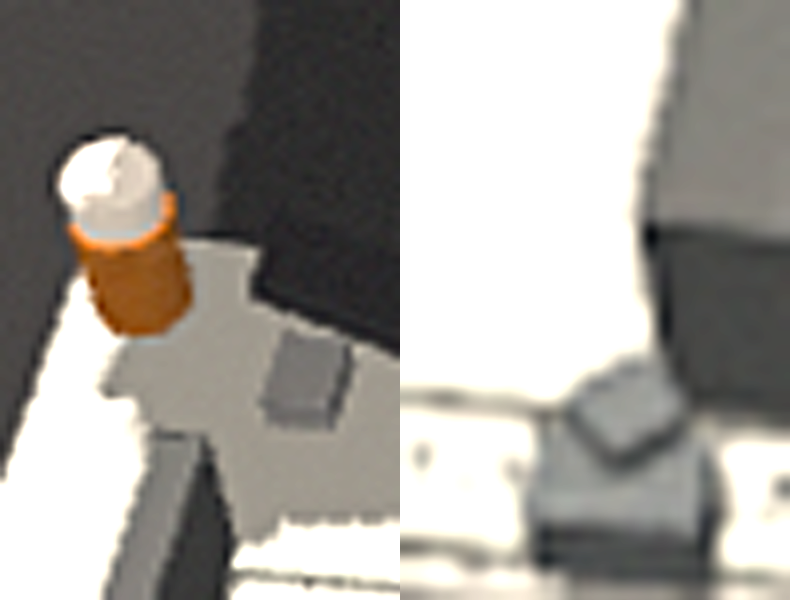

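arm_command(
  delta_pos=[
    [0.9,-0.1,0],
    [0.9,0,0],
    [0.9,0,0],
    [0.4,0,0],
    [0.2,0,0],
    [0.2,0,0],
  ],
  rotation=[
    [0,-0.1,0],
    [0,0,0],
    [0,0,0],
    [0,0,0],
    [0,0,0],
    [0,0,0],
  ],
)

```text
clock: 15.4
position: [0.484, -0.1245, 0.0694]
tool_rot: [-2.218, 1.563, 0.552]
force: [0.5, -0.4, 2.0]
grip_width: -0.0003
```

arm_command(
  delta_pos=[
    [0.15,0,0],
    [0.15,0,0],
    [0.15,0,0],
  ],
  rotation=[
    [0,0,0],
    [0,0,0],
    [0,0,0],
  ],
)

```text
clock: 15.7
position: [0.4851, -0.1247, 0.0566]
tool_rot: [-2.407, 1.561, 0.363]
force: [-1.0, -0.4, 3.3]
grip_width: 0.0
```

arm_command(
  delta_pos=[
    [0.12,0,0],
    [0.1,0,0],
    [0.08,0,0],
  ],
  rotation=[
    [0,0,0],
    [0,0,0],
    [0,0,0],
  ],
)

```text
clock: 16.0
position: [0.4855, -0.125, 0.0473]
tool_rot: [-2.462, 1.561, 0.308]
force: [-0.4, -1.0, 3.0]
grip_width: 0.0005
```

arm_command(
  delta_pos=[
    [0.03,0,0],
    [0.03,0,0],
  ],
  rotation=[
    [0,0,0],
    [0,0,0],
  ],
)

```text
clock: 16.2
position: [0.4855, -0.1251, 0.0454]
tool_rot: [-2.469, 1.561, 0.301]
force: [-4.8, 0.4, 20.5]
grip_width: -0.0004
```

Stop reached (20 N at z = 45.4 mm, as expected for flat). Hold briefly, then retreat.

arm_command(
  delta_pos=[
    [0.01,0,0],
    [0.01,0,0],
    [0.01,0,0],
  ],
  rotation=[
    [0,0,0],
    [0,0,0],
    [0,0,0],
  ],
)

```text
clock: 16.5
position: [0.4855, -0.1251, 0.0457]
tool_rot: [-2.472, 1.56, 0.297]
force: [-3.4, -0.6, 9.0]
grip_width: 0.0001
```

arm_command(
  delta_pos=[
    [-0.5,0,0],
    [-0.9,0,0],
    [-0.9,0,0],
    [-0.9,0,0.5],
    [-0.9,0,0.9],
    [0,0,0.9],
    [0,0,0.9],
    [0,0,0.5],
    [0,0,0],
    [0,0,0],
  ],
  rotation=[
    [0,0,0],
    [0,0,0],
    [0,0,0],
    [0,0,0],
    [0,0,0],
    [0,0,0],
    [0,0,0],
    [0,0,0],
    [0,0,0],
    [0,0,0],
  ],
)

```text
clock: 17.5
position: [0.3781, -0.0829, 0.1731]
tool_rot: [-2.47, 1.557, 0.301]
force: [-1.0, -1.0, 0.3]
grip_width: 0.0001
```

```bash
python3 - <<'E'
from h import *
b=avg('scene',4);a=avg('top',4);j=jawx(b); print(j.round(2)); plan([-.055,-.08,.08])
P=np.array([.55865,-.07615,-.37425]);print((w2n(P,onz('scene',np.c_[j,np.arange(266,273)],.053))[:,1]*1e3).round(2))
cv2.imwrite('pics/a6.png',a[:,:,::-1]);cv2.imwrite('pics/b6.png',b[:,:,::-1])
np.set_printoptions(linewidth=200);print(np.c_[np.arange(214,226),cv2.imread('pics/a6.png',0)[214:226,372:388]])
print(np.c_[np.arange(278,286),cv2.imread('pics/b6.png',0)[278:286,254:270]])
crop(b,150,170,200,150,4,'pics/s6.png')
E
```

```text
[264.17 263.84 263.57 263.38 263.29 263.19 263.11]
tcp nest [-166.4  -72.1  172.7] clk 17.9 F [-0.   0.3  0.6] w 0.0001
 y sign 1 rot/6deg [-29.96  -0.13  -0.15]
 y sign -1 rot/6deg [ 0.04 -0.09  0.08]
 shift/30mm [ 3.13  0.3  -3.68]
[[ 0.01 -0.36 -0.93]
 [ 0.   -0.93  0.36]
 [-1.   -0.01 -0.01]]
[24.62 24.45 24.37 24.41 24.61 24.8  25.01]
[[214 125 133 130 151 184 117  77 103  81 108 114 113 113  57  41 146]
 [215 123 123 123 125 125 106 102  99  77 120 137 112 172 130 120 183]
 [216 123 123 122 123 123 129 126  89  92 182 191 129 191 196 195 178]
 [217 124 124 124 124 123 123 123 123 127 145 166 139 191 196 196 196]
 [218 124 124 124 124 124 124 123 124 129 168 183 183 195 196 196 196]
 [219 124 124 124 124 124 124 124 126 133 191 196 196 196 196 196 192]
 [220 124 124 124 125 124 124 124 133 142 193 197 197 196 196 196 175]
 [221 124 124 124 124 124 124 124 127 176 202 203 200 198 197 196 196]
 [222 124 124 124 123 124 125 126 139 202 208 208 207 205 201 198 198]
 [223 125 124 124 124 124 124 128 170 194 202 207 208 208 208 208 205]
 [224 125 124 125 125 124 124 114 173 151 175 196 202 207 208 208 208]
 [225 125 125 125 125 124 125 115 190 196 180 163 181 198 197 202 208]]
[[278 195 195 195 195 194 194 196 195 201 197 145  29  44  47  48  46]
 [279 194 195 194 196 195 195 195 196 200 209 167  28  41  47  46  47]
 [280 195 195 195 195 195 195 197 199 198 202 163  42  44  48  48  48]
 [281 199 197 198 198 198 199 203 197 171 155 136  68  40  47  47  46]
 [282 207 204 205 204 206 201 182 158 112  93 102  82  37  48  46  48]
 [283 198 199 204 214 207 171 114  91  98 103 106  92  54  42  47  44]
 [284 141 144 158 177 161 113  96 102 104 104 105 104  84  42  42  43]
 [285 137 127 111  85  89  67  98 105 104 104 108 106  83  64  72  63]]
```

View pics/s6.png

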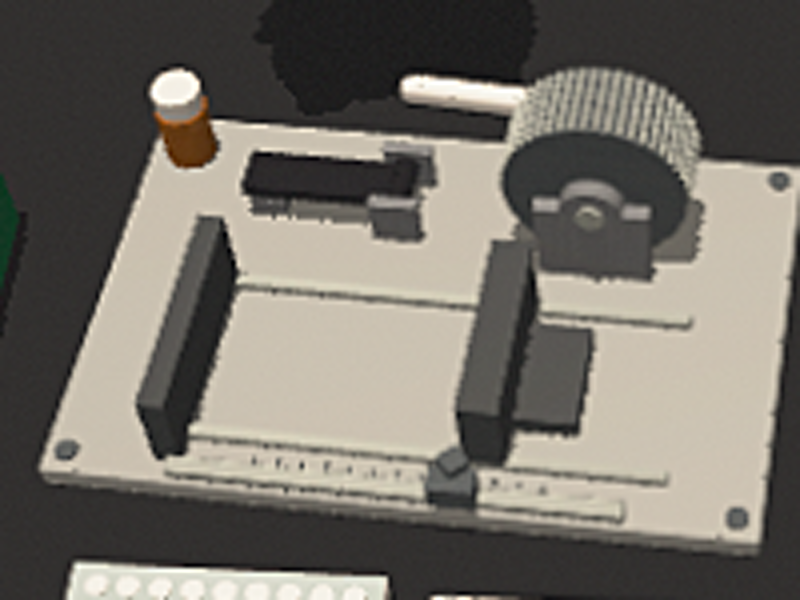

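```bash
python3 -c "
from workcell import bot
print(bot.job_done())"
```

```text
the job is handed in; nothing more can be done
None
```

I rolled the jaw up to the gauge pointer with strokes of a closed fingertip on the wheel. I overshot by about 1.5 mm and rolled that back. I then pressed the lock lever to its stop, backed clear, and handed the job in at about 18 s; no verdict is reported.

**Alignment:** In nest coordinates the scene camera puts the jaw edge at y ≈ 24.6 mm and the pointer tip at 24.4–24.8 mm. The top camera puts the jaw at about 25.0 mm and the tip at about 24.5 mm. The cameras disagree by about 0.5 mm, within the 2 mm tolerance. The pointer tip is only a few pixels across, so this is a careful estimate.

**Lever:** It looks flat in the last picture, and the fingertip met a firm stop (about 20 N) at the height expected for flat. The jaw edge reading did not change when the lever went down.

**Clearance and other objects:** The arm finished clear, with force readings near zero. The pointer did not move. The last picture shows the nest, pen and short vial where they were; I did not re-measure the other bystanders.

**Contact force:** Wheel pressing was mostly 5–25 N. One early touch reached 55 N at the fingertips because the arm is stiffer than I expected. That is above the 40 N limit for the arm or gripper body, but well under the 120 N wrist limit.

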